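Set out the bench for a plate repair

TASK

Set out the bench for a repair. Lay the plaster model on the middle of the glass slab and the wax block on the middle of the flat striped wax box, each with its long side along the long side of what it lies on; stand the glass dish on the bench halfway between slab and box, on the line through their middles. Only when those three are in place, because it would be in the way, fetch the liquid bottle and stand it straight in front of the dish (on the robot's side of it, square to that line) with about 25 mm clear between them; keep the bottle upright and do not disturb the lamp or the white pot.

Things in the scene. Friction and masses are not known exactly. Their poses are not given: they have to be found in the camera images.
- model: loose plaster dental arch model, cream, horseshoe of teeth on a flat base, 54 (x) x 68 (y) mm, 35 high with the teeth; the base, 21 high, is what to grip, across its 54 mm x; 110 g. Origin: centre of the underside, z up, x across, y along its long side. Starts flat on the bench.
- wax: loose pink block of wax, 35 (x) x 63 (y) x 19 mm high, one corner cut; 80 g. Origin: centre of the underside, z up, y along its long side. Starts flat on the bench.
- dish: loose small clear glass dish, octagonal with a waist, 38 mm across and 27 high; 50 g; grip across any diameter at mid-height or lower. Origin: centre of the underside, z up. Starts upright on the bench.
- bottle: loose amber glass bottle with black cap, body 42 mm diameter and 78 high, 95 high with the 24 mm wide cap; 130 g. Origin: centre of the underside, z up. Starts upright on the bench.
- slab: fixed glass mixing slab lying on the bench, 70 (x) x 100 (y) x 10 mm high; it cannot slip. Origin: centre of the underside, z up, y along its long side, x away from the robot (turned by up to about 7 degrees). It lies to the left or the right of the wax box, the middles about 0.25 m apart, their long sides roughly along the line through the middles.
- wax_case: fixed flat closed box, dark red with a pale stripe, 60 (x) x 100 (y) x 16 mm high; the wax block belongs on top of it; it cannot slip. Origin: centre of the underside, z up, y along its long side, x away from the robot.
- lamp: bystander, loose: glass spirit lamp with brass cap, 72 mm diameter, 86 high, at the left of the bench. Origin: centre of the underside.
- pot: bystander, loose: empty white plastic pot, 71 mm diameter, 67 high, at the back on the left. Origin: centre of the underside.
Things that resemble listed ones, but are neither listed nor needed, are in the scene too. Of the things like the dish, leave any that is brown, orange or pink; of the rest the larger one is meant.

How it is judged:
By the outcome, as a careful person would: the job done as asked, in the order asked, and still so for the second after the job is handed in, with the robot touching nothing.
It also fails if it takes over 120 s, if anything falls off the work surface, if the arm or the gripper's body presses on something with over 40 N, if the wrist force passes 120 N, or if a joint passes its speed limit or range.

ROBOT

A 7-joint arm with a two-finger parallel gripper is mounted at the origin on a cart in front of the work surface, level with it; the furniture and walls round the work are solid. World frame = base frame: x ahead of the robot, y to its left, z up, the work surface at z = 0. Lengths are in m, angles in degrees, forces in N, time in s.
With the tool pointing down it reaches from about 0.4 to 0.85 m from the base axis. Payload 4.5 kg.
Tool frame: the origin (TCP) lies at the very end of the fingers, on their centre line; the grasp point (between the pads) lies 19 mm behind it (manip.grasp_offset is the distance from the TCP to the grasp point, in m); z points along the fingers, y is the line along which they close (so a half turn about z gives the same grasp; the last joint's range is limited). The gripper opens to 85 mm and grips with 20 to 120 N. Pads are 22 mm wide; open, the fingers measure 114 mm over their backs; the gripper's body (76 mm by 85 mm) begins 54 mm behind the grasp point. The pads swing forward as they close: fully open they stand 13 mm farther back than shut.
Start: joints at [68.858, 39.483, -11.15, 89.685, 9.013, 51.709, -12.324], TCP at [0.245, -0.575, 0.231] pointing down, gripper open.
Joint ranges: [-172.22, 172.22], [-26.19, 119.32], [-84.43, 86.54], [7.71, 146.69], [-57.33, 237.33], [2.42, 119.75], [-152.13, 152.13]. Speed limits (degrees/s): [147.25, 147.25, 180, 180, 180, 180, 180].

INTERFACE

Orientations are given as a 3x3 rotation matrix whose columns are the frame's x, y, z axes.
In Python, from bench import manip gives the robot as it stands.
- The arm moves only by the shell command python3 -m crank 'ROWS' [FORCE]. ROWS is JSON, a list of rows, each a list of 3 entries, a list of its own where there are three numbers: the turn, a rotation vector about the tool's x, y, z each as a share of 180 degrees, from -1 to 1, then the shift along the tool's x, y, z each as a share of 1 m, from -1 to 1, then the gripper's target within -1 to 1 (shut at 1, half-way at 0, fully open at -1). A call has exactly 8 rows; each row is the pose to reach, as a shift and turn from the pose commanded when the call began, along the tool's axes at that moment, turning the shorter way round; what a row does not reach only later rows make up. A row lasts 1/10 s, in which the tool goes at most 50 mm and 8.59 degrees, less where a joint would pass 70% of its speed; a pose out of reach is approached as far as the arm can. A call with a number of a shift or a turn outside -1 to 1 is refused whole. A call with a gripper value outside its range is refused whole. The fingers move at their own pace and stop on an object; FORCE is the grip in N (left out, the last holds). Time passes only in rows, so rows that repeat a pose let the fingers close, or fill a call up. It gives the time, the measured TCP pose, the force, the opening and the grip force at its end, in the units of the state.
- manip.get_state(): the state, without advancing time (a new reading comes with each control period).
- manip.grab_frame(name): name is "scene" or "top" or "wrist"; returns the picture (384x512x3 uint8, blue, green, red); there is no depth.
- manip.camera_info(name): a dict with "fovy" (degrees; the focal length in pixels is half the picture's height over the tangent of half this angle, whatever the lens; pixels are square), "cx", "cy" (the principal point, pixels), "rvec" (rotation vector, rad) and "tvec" (3), from world to camera coordinates, as OpenCV has them. Camera axes: x right, y down, z forward; pixel columns grow to the right and rows downward; lengths in m; the calibration is good to about 2 mm. A picture is of the moment at which its call begins: read the wrist's pose just before it. camera_info takes no time and is no camera call; for the wrist camera it gives the pose at the moment of the call.
- manip.close_job(): hands the job in; it is judged then, once.
Trained networks look in the newest picture that a camera, given by its name, has taken for a name from the list of things; names that differ only in an ending like _2 or _b are one class to them, and where a whole thing is asked for, a point or a joint stands for the part that bears it (a point fixed in the world has none). Each returns a list of dicts, best first, with "score" (0 to 1); they miss things now and then, are a little off and sometimes report something else, mostly with a low value. They report only what shows in the picture. A call takes as long as a camera call. They do not tell look-alikes from the thing itself.
- manip.trace(label, camera): "pixels" (384x512 bool, what is visible of it) and "extent" ([centre column, centre row, width, height] in pixels, round what is visible of it).
The state is a dict: "time_s": time; "qpos": joint angles; "joint_vel": joint speeds; "joint_efforts": joint torques, N m; "position": TCP position; "eef_rot": TCP orientation; "force": force on the tool from outside, world axes, zero at the start; "wrist_torque": the same for the moment, N m; "finger_gap": finger opening in m; "gripper_force": force on a finger pad.
Only numpy, scipy, OpenCV 4.12 (cv2) and the standard library are available. Lean on these libraries where they do the work, as an engineer would, in place of code of your own. Each camera call takes 0.05 s, during which the arm holds its last target. There are 200 camera calls.

## Working session

There is one attempt and no reset: what is moved stays moved. The work goes in short steps, Python scripts to look and compute and a shell command to move; the robot and the scene stay as the last step left them, time stands still between calls to the robot, and variables do not carry over. Pictures are saved under pics/ and viewed, at most 14 in all, crops included, and the job is handed in when it is done.

```bash
ls; mkdir -p pics
cat > h.py <<'E'
import numpy as np, cv2
from bench import manip
def cam(n):
    c=manip.camera_info(n); f=192/np.tan(np.radians(c['fovy'])/2)
    K=np.array([[f,0,c['cx']],[0,f,c['cy']],[0,0,1]]); R=cv2.Rodrigues(np.array(c['rvec'],float))[0]
    return K,R,np.array(c['tvec'],float).ravel(),c
def ray(n,uv,z,C=None):
    K,R,t,_=C or cam(n); uv=np.atleast_2d(uv).astype(float)
    d=(R.T@np.linalg.inv(K)@np.c_[uv,np.ones(len(uv))].T).T; o=-R.T@t
    return o+d*((z-o[2])/d[:,2])[:,None]
def proj(n,P,C=None):
    K,R,t,_=C or cam(n); p=(K@(R@np.atleast_2d(P).T+t[:,None])).T
    return p[:,:2]/p[:,2:]
E
python3 - <<'E'
from h import *
for n in ['scene','top']:
    im=manip.grab_frame(n); cv2.imwrite(f'pics/{n}0.png',im)
    K,R,t,c=cam(n); print(n,c, 'pos',-R.T@t)
    for l in ['model','wax','dish','bottle','slab','wax_case','lamp','pot']:
        for d in manip.trace(l,n)[:4]:
            print(n,l,round(d['score'],2),np.round(d['extent'],0), np.round(ray(n,d['extent'][:2],0.015)[0],3))
s=manip.get_state(); print(s['position'],s['eef_rot'],s['finger_gap'],s['time_s'])
E
```

```text
pics
scene {'fovy': 48.37094062985487, 'cx': 246.77270591916542, 'cy': 187.54489864494553, 'rvec': array([ 2.37148935, -0.57267614,  0.18370288]), 'tvec': array([-0.46977922,  0.24101535,  0.91834544])} pos [ 0.2488459  -0.59081498  0.84329867]
scene model 0.72 [230. 238.  31.  26.] [ 0.449 -0.065  0.015]
scene model 0.23 [164. 128.  27.  32.] [0.443 0.373 0.015]
scene wax 0.61 [215. 207.  23.  29.] [0.456 0.034 0.015]
scene dish 0.81 [255. 273.  18.  20.] [ 0.459 -0.175  0.015]
scene dish 0.72 [178. 219.  14.  19.] [0.36  0.041 0.015]
scene dish 0.7 [298. 296.  11.  11.] [ 0.514 -0.264  0.015]
scene dish 0.61 [293. 140.  22.  27.] [0.749 0.152 0.015]
scene bottle 0.78 [271. 307.  26.  35.] [ 0.452 -0.259  0.015]
scene slab 0.67 [334. 275.  56.  49.] [ 0.607 -0.257  0.015]
scene wax_case 0.86 [285. 195.  40.  37.] [ 0.627 -0.012  0.015]
scene lamp 0.71 [162. 131.  21.  31.] [0.433 0.363 0.015]
scene pot 0.67 [292. 142.  22.  30.] [0.743 0.146 0.015]
top {'fovy': 51.93478272398191, 'cx': 256.46641037771525, 'cy': 184.04526991531807, 'rvec': array([ 2.17929579, -2.1189396 ,  0.17374068
[... 250 characters left out ...]
 -0.257  0.015]
top dish 0.58 [324. 220.  14.  10.] [ 0.445 -0.171  0.015]
top dish 0.41 [352. 197.   8.   9.] [ 0.512 -0.251  0.015]
top bottle 0.56 [362. 222.  22.  21.] [ 0.441 -0.279  0.015]
top slab 0.7 [354. 165.  34.  31.] [ 0.605 -0.258  0.015]
top wax_case 0.71 [265. 153.  32.  24.] [ 0.633 -0.002  0.015]
top lamp 0.79 [140. 221.  26.  30.] [0.426 0.345 0.015]
top pot 0.85 [221. 117.  27.  28.] [0.736 0.13  0.015]
top pot 0.69 [283. 216.  26.  16.] [ 0.451 -0.054  0.015]
[ 0.24504758 -0.57499389  0.23132503] [[ 9.19944507e-01  3.92048594e-01  6.00549768e-05]
 [ 3.92048598e-01 -9.19944502e-01 -9.84052126e-05]
 [ 1.66676205e-05  1.14071804e-04 -9.99999993e-01]] 0.08558256611387972 0.9
```

Run:
```python
import cv2,numpy as np
s=cv2.imread('pics/scene0.png')[100:350,130:400]; t=cv2.imread('pics/top0.png')[90:290,110:400]
cv2.imwrite('pics/s1.png',cv2.resize(s,None,fx=2.4,fy=2.4,interpolation=cv2.INTER_CUBIC))
cv2.imwrite('pics/t1.png',cv2.resize(t,None,fx=2.7,fy=2.7,interpolation=cv2.INTER_CUBIC))
```

```text
(no output)
```

View pics/s1.png

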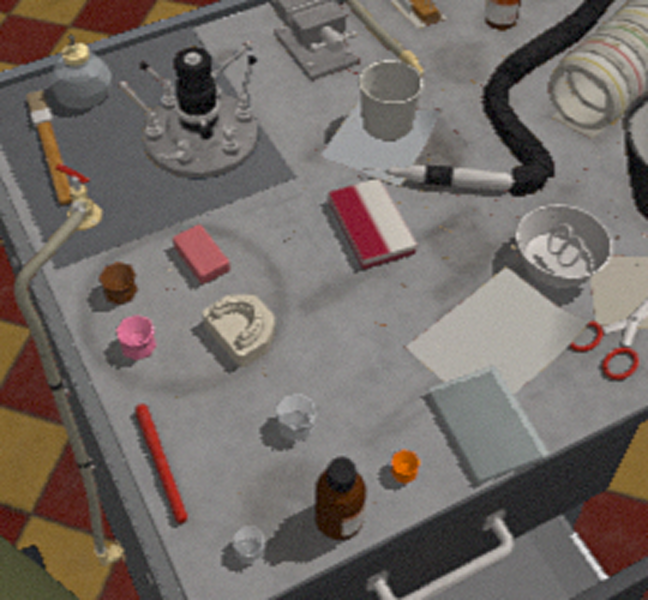

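View pics/t1.png

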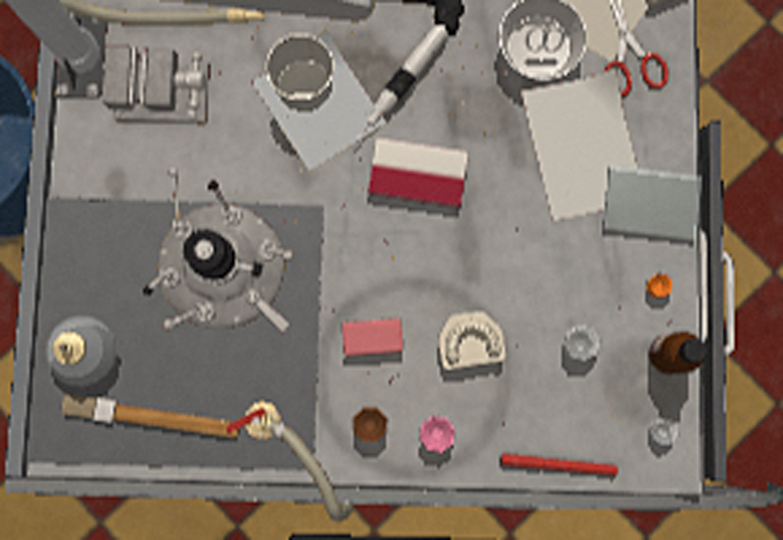

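The scene crop and the top crop agree. The dish-like things, in full top-picture pixels, are:
- brown at about (247,247)
- pink at about (272,251)
- orange at about (354,196)
- clear at (325,217)
- clear at (355,251)

Of the two clear ones, (325,217) is larger (about 38 mm against about 28 mm), so it is the dish. The slab lies at the right, at (354,165), and the box at (265,153). I'll move the wrist camera over the things for a closer look.

```bash
cat >> h.py <<'E'
from scipy.spatial.transform import Rotation as Ro
def go(p,yaw):
    "shares (turn, shift) to reach TCP p, tool down, tool x at yaw (deg) or yaw+180, shorter"
    s=manip.get_state(); R=np.array(s['eef_rot']); out=[]
    for a in (yaw,yaw+180):
        c,q=np.cos(np.radians(a)),np.sin(np.radians(a))
        T=np.array([[c,q,0],[q,-c,0],[0,0,-1.]])
        out.append(Ro.from_matrix(R.T@T).as_rotvec(degrees=True)/180)
    v=min(out,key=np.linalg.norm)
    print('turn',np.round(v,4),'shift',np.round(R.T@(np.array(p)-s['position']),4))
E
python3 -c "
from h import *
go([0.45,-0.12,0.36],90)"
```

```text
turn [ 0.      0.     -0.3718] shift [ 0.3669 -0.3382 -0.1287]
```

```bash
python3 -m crank '[[[0,0,-0.372],[0.367,-0.338,-0.129],-1],[[0,0,-0.372],[0.367,-0.338,-0.129],-1],[[0,0,-0.372],[0.367,-0.338,-0.129],-1],[[0,0,-0.372],[0.367,-0.338,-0.129],-1],[[0,0,-0.372],[0.367,-0.338,-0.129],-1],[[0,0,-0.372],[0.367,-0.338,-0.129],-1],[[0,0,-0.372],[0.367,-0.338,-0.129],-1],[[0,0,-0.372],[0.367,-0.338,-0.129],-1]]' 40; python3 -c "
from h import *
go([0.45,-0.12,0.36],90)"
```

```text
time_s: 1.7
position: [0.4047, -0.2203, 0.3323]
eef_rot: [[-0.006, 1.0, 0.001], [1.0, 0.006, -0.001], [-0.001, 0.001, -1.0]]
force: [0.5, -0.6, 0.1]
finger_gap: 0.0854
gripper_force: 0.0
turn [0.0002 0.0003 0.0019] shift [ 0.1     0.0459 -0.0278]
```

```bash
python3 -m crank '[[[0,0,0.002],[0.1,0.046,-0.028],-1],[[0,0,0.002],[0.1,0.046,-0.028],-1],[[0,0,0.002],[0.1,0.046,-0.028],-1],[[0,0,0.002],[0.1,0.046,-0.028],-1],[[0,0,0.002],[0.1,0.046,-0.028],-1],[[0,0,0.002],[0.1,0.046,-0.028],-1],[[0,0,0.002],[0.1,0.046,-0.028],-1],[[0,0,0.002],[0.1,0.046,-0.028],-1]]'
python3 - <<'E'
from h import *
C=cam('wrist'); im=manip.grab_frame('wrist'); cv2.imwrite('pics/w1.png',im)
print(C[3],-C[1].T@C[2])
for l in ['model','wax','dish','bottle','slab','wax_case']:
    for d in manip.trace(l,'wrist')[:3]:
        print(l,round(d['score'],2),np.round(d['extent'],0), np.round(ray('wrist',d['extent'][:2],0.015,C)[0],3))
E
```

```text
time_s: 2.5
position: [0.4496, -0.1231, 0.3591]
eef_rot: [[0.008, 1.0, -0.001], [1.0, -0.008, -0.0], [-0.0, -0.001, -1.0]]
force: [0.9, 1.2, 0.0]
finger_gap: 0.0855
gripper_force: 0.0
{'fovy': 65.18203553152584, 'cx': 253.3595068834022, 'cy': 196.89991614137844, 'rvec': array([-2.80690692,  0.01008927,  0.00389997]), 'tvec': array([-0.45066885, -0.19860976,  0.46311947])} [ 0.45115629 -0.03883435  0.50197389]
model 0.79 [255. 109.  38.  42.] [ 0.453 -0.063  0.015]
wax 0.58 [258.  32.  33.  50.] [0.457 0.043 0.015]
dish 0.86 [258. 179.  18.  26.] [ 0.457 -0.176  0.015]
dish 0.74 [193.  85.  25.  28.] [ 0.358 -0.027  0.015]
dish 0.72 [208. 226.  17.  15.] [ 0.368 -0.263  0.015]
bottle 0.65 [251. 239.  26.  43.] [ 0.445 -0.289  0.015]
slab 0.57 [343. 217.  51.  53.] [ 0.607 -0.247  0.015]
wax_case 0.94 [377.  62.  58.  75.] [0.634 0.002 0.015]
```

View pics/w1.png

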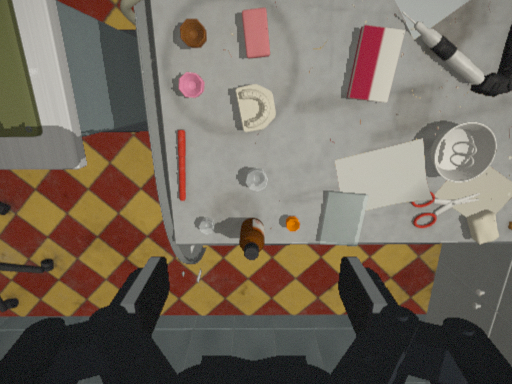

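The wrist view confirms the choice: the larger clear dish is at (256,179) and the small one at (206,226). The model is at (255,108), the wax at (256,33), the bottle at (252,238), the slab at (342,217) and the box at (377,63). Next I'll fit exact poses from the silhouettes in all three cameras.

```bash
cat >> h.py <<'E'
from scipy.optimize import minimize
def box(a,b,h): return [(sx*a/2,sy*b/2,z) for sx in(-1,1) for sy in(-1,1) for z in(0,h)]
def ring(r,z,n=24): return [(r*np.cos(t),r*np.sin(t),z) for t in np.arange(n)*2*np.pi/n]
Dm=[(-27,-34),(-27,34),(5,34),(20,22),(27,8),(27,-8),(20,-22),(5,-34)]
SH={'model':[(x,y,z) for x,y in Dm for z in(0,21)]+[(x*.85,y*.85,35) for x,y in Dm],
 'wax':[(sx*17.5,sy*31.5,z) for sx in(-1,1) for sy in(-1,1) for z in(0,19)],
 'slab':box(70,100,10),'wax_case':box(60,100,16),
 'dish':ring(19,27)+ring(15,0),'bottle':ring(21,0)+ring(21,70)+ring(12,95)}
def world(l,p,z0=0):
    P=np.array(SH[l])/1000; c,s=np.cos(p[2]),np.sin(p[2])
    return np.c_[P[:,0]*c-P[:,1]*s+p[0],P[:,0]*s+P[:,1]*c+p[1],P[:,2]+z0]
def poly(n,l,p,z0,C): return cv2.convexHull(proj(n,world(l,p,z0),C).astype(np.float32))[:,0]
def fit(l,obs,p0,z0=0):
    "obs: list of (cam,C,mask)"
    S=4
    big=[cv2.resize(m.astype(np.uint8)*255,None,fx=S,fy=S,interpolation=cv2.INTER_LINEAR)>127 for _,_,m in obs]
    def cost(q):
        p=[p0[0]+q[0]/1000,p0[1]+q[1]/1000,p0[2]+q[2]/50]; e=0
        for (n,C,_),b in zip(obs,big):
            f=np.zeros(b.shape,np.uint8); cv2.fillPoly(f,[np.round((poly(n,l,p,z0,C)+.5)*S*16).astype(int)],1,shift=4); f=f>0
            e+=1-(f&b).sum()/max(1,(f|b).sum())
        return e/len(obs)
    r=min((minimize(cost,[0,0,a],method='Nelder-Mead',options=dict(initial_simplex=np.array([[0,0,a],[8,0,a],[0,8,a],[0,0,a+6]]))) for a in((-5,5) if l not in('dish','bottle') else (0,))),key=lambda r:r.fun)
    return np.array([p0[0]+r.x[0]/1000,p0[1]+r.x[1]/1000,p0[2]+r.x[2]/50]),r.fun
def near(l,n,C,xy,tol=.06):
    for d in manip.trace(l,n):
        g=ray(n,d['extent'][:2],.015,C)[0,:2]
        if np.linalg.norm(g-xy)<tol: return d['pixels']
E
python3 - <<'E'
from h import *
G={'model':(.45,-.06),'wax':(.456,.037),'dish':(.45,-.174),'bottle':(.43,-.268),'slab':(.606,-.258),'wax_case':(.632,-.003)}
O={l:[] for l in G}
im={}
for n in ['wrist','top','scene']:
    C=cam(n); im[n]=manip.grab_frame(n)
    for l in G:
        m=near(l,n,C,G[l])
        if m is not None: O[l].append((n,C,m))
v={n:cv2.resize(i,None,fx=3,fy=3) for n,i in im.items()}
for l in G:
    for o in O[l]: print(l,o[0],*np.round(fit(l,[o],(*G[l],0)),4))
    p,e=fit(l,O[l],(*G[l],0)); print(l,'ALL',np.round(p,4),np.degrees(p[2]).round(1),round(e,3))
    for n in v: cv2.polylines(v[n],[np.round((poly(n,l,p,0,cam(n))+.5)*3).astype(int)],True,(0,255,0))
cv2.imwrite('pics/f1.png',v['wrist'][0:600,450:1250]); cv2.imwrite('pics/f2.png',v['top'][330:830,500:1300])
E
```

```text
Traceback (most recent call last):
ValueError: setting an array element with a sequence. The requested array has an inhomogeneous shape after 1 dimensions. The detected shape was (2,) + inhomogeneous part.
```

```bash
cat > meas.py <<'E'
from h import *
G={'model':(.45,-.06),'wax':(.456,.037),'dish':(.45,-.174),'bottle':(.43,-.268),'slab':(.606,-.258),'wax_case':(.632,-.003)}
O={l:[] for l in G}
im={}
for n in ['wrist','top','scene']:
    C=cam(n); im[n]=manip.grab_frame(n)
    for l in G:
        m=near(l,n,C,G[l])
        if m is not None: O[l].append((n,C,m))
v={n:cv2.resize(i,None,fx=3,fy=3) for n,i in im.items()}
for l in G:
    for o in O[l]:
        p,e=fit(l,[o],(*G[l],0)); print(l,o[0],np.round(p,4),round(e,3))
    p,e=fit(l,O[l],(*G[l],0)); print(l,'ALL',np.round(p,4),np.degrees(p[2]).round(1),round(e,3))
    for n in v: cv2.polylines(v[n],[np.round((poly(n,l,p,0,cam(n))+.5)*3).astype(int)],True,(0,255,0))
cv2.imwrite('pics/f1.png',v['wrist'][0:600,550:1250]); cv2.imwrite('pics/f2.png',v['top'][330:830,500:1300])
E
python3 meas.py
```

```text
model wrist [ 0.4555 -0.0595  0.1849] 0.046
model top [ 0.4547 -0.058   0.1733] 0.059
model scene [ 0.4555 -0.0616  0.154 ] 0.093
model ALL [ 0.4551 -0.0591  0.1838] 10.5 0.074
wax wrist [0.4545 0.0421 0.1038] 0.062
wax top [0.4529 0.0454 0.0514] 0.088
wax scene [0.4554 0.045  0.0708] 0.08
wax ALL [0.454  0.0444 0.1079] 6.2 0.099
dish wrist [ 0.454  -0.1724  0.058 ] 0.199
dish ALL [ 0.454  -0.1724  0.058 ] 3.3 0.199
bottle wrist [ 0.4459 -0.2702  0.1829] 0.063
bottle scene [ 0.4445 -0.2694  0.167 ] 0.071
bottle ALL [ 0.4455 -0.2694  0.0903] 5.2 0.074
slab wrist [ 0.6086 -0.2534 -0.112 ] 0.028
slab top [ 0.6369 -0.2322 -0.3215] 0.91
slab scene [ 0.6073 -0.2509 -0.082 ] 0.054
slab ALL [ 0.6084 -0.2528 -0.0912] -5.2 0.337
wax_case top [ 0.6317  0.0035 -0.1629] 0.167
wax_case scene [ 0.6337  0.0014 -0.1509] 0.045
wax_case ALL [ 0.6333  0.0016 -0.149 ] -8.5 0.108
```

View pics/f1.png

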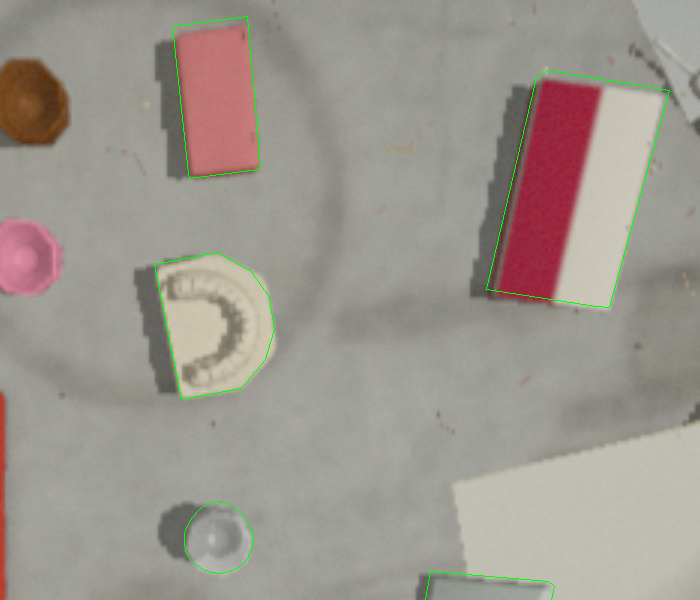

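The outlines sit well on the model, wax and dish, and within about 2 mm on the box. I'll take one closer look at the slab and box from above them before placing.

```bash
python3 -m crank '[[[0,0,0.002],[0.036,0.170,0.07],-1],[[0,0,0.002],[0.036,0.170,0.07],-1],[[0,0,0.002],[0.036,0.170,0.07],-1],[[0,0,0.002],[0.036,0.170,0.07],-1],[[0,0,0.002],[0.036,0.170,0.07],-1],[[0,0,0.002],[0.036,0.170,0.07],-1],[[0,0,0.002],[0.036,0.170,0.07],-1],[[0,0,0.002],[0.036,0.170,0.07],-1]]' ; sed -i "s#'top','scene'#'top'#; s#pics/f1#pics/g1#; s#,550:1250#,600:1300#" meas.py; python3 meas.py; python3 -c "
from h import *
go([.4545,-.0593,.16],100.4)"
```

```text
time_s: 5.75
position: [0.6197, -0.0877, 0.2905]
eef_rot: [[0.013, 1.0, 0.001], [1.0, -0.013, -0.001], [-0.001, 0.001, -1.0]]
force: [-0.3, 0.2, -0.3]
finger_gap: 0.0855
gripper_force: 0.0
model wrist [ 0.4579 -0.0586  0.1806] 0.073
model top [ 0.4538 -0.0574  0.1676] 0.069
model ALL [ 0.4551 -0.058   0.2097] 12.0 0.096
wax wrist [0.4549 0.042  0.0875] 0.105
wax top [0.454  0.0462 0.0939] 0.079
wax ALL [0.4542 0.0444 0.1001] 5.7 0.112
dish wrist [ 0.4559 -0.1726  0.0231] 0.096
dish top [ 0.4511 -0.1704 -0.0526] 0.063
dish ALL [ 0.4528 -0.1721 -0.0012] -0.1 0.158
bottle wrist [ 0.4707 -0.2255 -0.8706] 0.899
bottle top [ 0.4432 -0.2651 -0.141 ] 0.178
bottle ALL [ 0.4432 -0.2651 -0.1445] -8.3 0.54
slab wrist [ 0.6084 -0.2539 -0.0981] 0.026
slab top [ 0.6063 -0.2402 -0.0982] 0.321
slab ALL [ 0.608  -0.2528 -0.0922] -5.3 0.209
wax_case wrist [ 6.329e-01 -6.000e-04 -1.333e-01] 0.047
wax_case top [ 0.6313  0.0017 -0.1142] 0.079
wax_case ALL [ 0.6322 -0.     -0.1402] -8.0 0.071
turn [-0.      0.     -0.0615] shift [ 0.0256 -0.1662  0.1294]
```

View pics/g1.png

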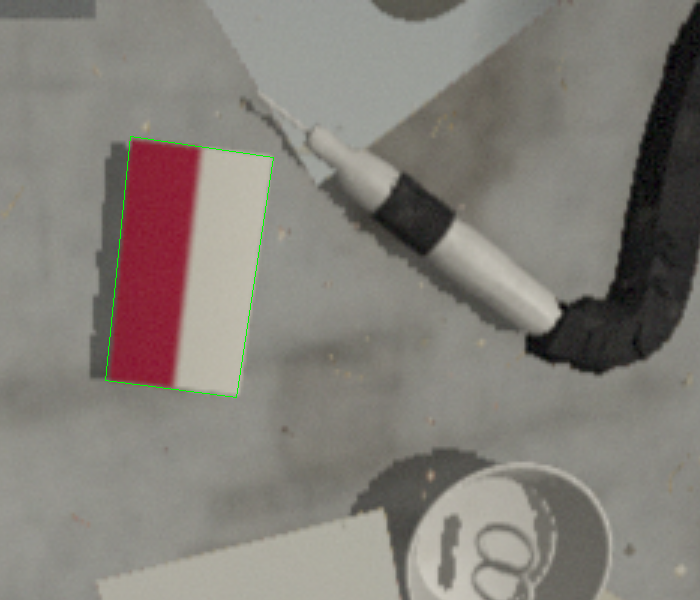

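The box outline fits tightly here. That gives:
- Slab: (0.608,-0.2537), -5.5°
- Box: (0.6325,-0.0005), -7.8°
- Dish target: (0.6203,-0.127)
- Bottle target: (0.5556,-0.1208)

I'll start with the model.

```bash
python3 -m crank '[[[0,0,-0.0615],[0.0256,-0.166,0.13],-1],[[0,0,-0.0615],[0.0256,-0.166,0.13],-1],[[0,0,-0.0615],[0.0256,-0.166,0.13],-1],[[0,0,-0.0615],[0.0256,-0.166,0.13],-1],[[0,0,-0.0615],[0.0256,-0.166,0.13],-1],[[0,0,-0.0615],[0.0256,-0.166,0.13],-1],[[0,0,-0.0615],[0.0256,-0.166,0.13],-1],[[0,0,-0.0615],[0.0256,-0.166,0.13],-1]]' ; python3 -c "
from h import *
go([.4548,-.0593,.001],100.4)"
```

```text
time_s: 7.25
position: [0.4572, -0.0592, 0.1602]
eef_rot: [[-0.18, 0.984, 0.004], [0.984, 0.18, 0.0], [-0.0, 0.004, -1.0]]
force: [0.0, -0.1, -0.7]
finger_gap: 0.0853
gripper_force: 0.0
turn [ 0.0012  0.0001 -0.0003] shift [ 0.0004 -0.003   0.1592]
```

```bash
python3 -m crank '[[[0,0,0],[0,-0.001,0.05],-1],[[0,0,0],[0,-0.001,0.1],-1],[[0,0,0],[0,-0.001,0.13],-0.3],[[0,0,0],[0,-0.001,0.15],-0.3],[[0,0,0],[0,-0.001,0.159],-0.3],[[0,0,0],[0,-0.001,0.159],-0.3],[[0,0,0],[0,-0.001,0.159],-0.3],[[0,0,0],[0,-0.001,0.159],-0.3]]' 40
```

```text
time_s: 8.05
position: [0.4557, -0.0595, 0.0003]
eef_rot: [[-0.181, 0.983, 0.003], [0.984, 0.181, 0.0], [-0.0, 0.003, -1.0]]
force: [-0.5, -0.6, -0.7]
finger_gap: 0.0551
gripper_force: 0.0
```

```bash
python3 -m crank '[[[0,0,0],[0,0,0],1],[[0,0,0],[0,0,0],1],[[0,0,0],[0,0,0],1],[[0,0,0],[0,0,0],1],[[0,0,0],[0,0,-0.02],1],[[0,0,0],[0,0,-0.05],1],[[0,0,0],[0,0,-0.08],1],[[0,0,0],[0,0,-0.1],1]]' 50; python3 -c "
from h import *
go([.608,-.2537,.1],90-5.5)"
```

```text
time_s: 8.85
position: [0.4532, -0.0595, 0.1025]
eef_rot: [[-0.18, 0.984, 0.0], [0.984, 0.18, 0.001], [0.001, 0.0, -1.0]]
force: [-0.2, 0.1, -2.3]
finger_gap: 0.0526
gripper_force: 53.0
turn [ 0.     -0.0004  0.0881] shift [-0.2189  0.1174  0.0023]
```

```bash
python3 -m crank '[[[0,0,0.088],[-0.219,0.117,0.002],1],[[0,0,0.088],[-0.219,0.117,0.002],1],[[0,0,0.088],[-0.219,0.117,0.002],1],[[0,0,0.088],[-0.219,0.117,0.002],1],[[0,0,0.088],[-0.219,0.117,0.002],1],[[0,0,0.088],[-0.219,0.117,0.002],1],[[0,0,0.088],[-0.219,0.117,0.002],1],[[0,0,0.088],[-0.219,0.117,0.002],1]]'
python3 - <<'E'
from h import *
go([.608,-.2537,.0115],84.5)
s=manip.get_state();p=s['position']; G=(p[0],p[1],np.radians(-5.5))
O=[]
for n in('wrist','scene'):
    C=cam(n);im=manip.grab_frame(n)
    m=near('model',n,C,np.array(p[:2]),.15)
    if m is not None: 
        o=(n,C,m);O.append(o);r=fit('model',[o],G,p[2]);print(n,p,r)
E
```

```text
time_s: 9.65
position: [0.6069, -0.252, 0.0978]
eef_rot: [[0.093, 0.996, -0.003], [0.996, -0.093, 0.002], [0.001, -0.003, -1.0]]
force: [-0.6, 0.2, -1.3]
finger_gap: 0.0527
gripper_force: 53.1
turn [-0.0009 -0.0005  0.0009] shift [-0.0017  0.0015  0.0863]
wrist [ 0.60690535 -0.25204536  0.09775643] (array([ 0.60840242, -0.24831727, -0.0947363 ]), np.float64(0.11504801457542702))
scene [ 0.60690535 -0.25204536  0.09775643] (array([ 0.61001479, -0.26522243, -0.78164392]), np.float64(0.35459132189707365))
```

```bash
python3 -m crank '[[[0,0,0.001],[-0.003,0.001,0.03],1],[[0,0,0.001],[-0.003,0.001,0.05],1],[[0,0,0.001],[-0.003,0.001,0.07],1],[[0,0,0.001],[-0.003,0.001,0.08],1],[[0,0,0.001],[-0.003,0.001,0.0865],1],[[0,0,0.001],[-0.003,0.001,0.0865],1],[[0,0,0.001],[-0.003,0.001,0.0865],1],[[0,0,0.001],[-0.003,0.001,0.0865],1]]'
```

```text
time_s: 10.65
position: [0.6096, -0.257, 0.0126]
eef_rot: [[0.098, 0.995, 0.001], [0.995, -0.098, -0.0], [-0.0, 0.001, -1.0]]
force: [0.4, -1.1, -0.4]
finger_gap: 0.0526
gripper_force: 53.1
```

```bash
python3 -m crank '[[[0,0,0],[0.001,-0.001,0.001],1],[[0,0,0],[0.001,-0.001,0.001],1],[[0,0,0],[0.001,-0.001,0.0015],1],[[0,0,0],[0.001,-0.001,0.0015],-0.3],[[0,0,0],[0.001,-0.001,0.0015],-0.6],[[0,0,0],[0.001,-0.001,0.0015],-1],[[0,0,0],[0.001,-0.001,-0.02],-1],[[0,0,0],[0.001,-0.001,-0.06],-1]]'; python3 -c "
from h import *
go([.58,-.2,.25],90)"
```

```text
time_s: 11.45
position: [0.6056, -0.2555, 0.0696]
eef_rot: [[0.098, 0.995, -0.006], [0.995, -0.098, 0.001], [0.001, -0.006, -1.0]]
force: [0.3, -0.9, 0.2]
finger_gap: 0.0854
gripper_force: 0.0
turn [-0.002  -0.0004 -0.0312] shift [ 0.0529 -0.032  -0.1801]
```

```bash
python3 -m crank '[[[0,0,0],[0,0,-0.05],-1],[[0,0,-0.031],[0.053,-0.032,-0.1],-1],[[0,0,-0.031],[0.053,-0.032,-0.15],-1],[[0,0,-0.031],[0.053,-0.032,-0.18],-1],[[0,0,-0.031],[0.053,-0.032,-0.18],-1],[[0,0,-0.031],[0.053,-0.032,-0.18],-1],[[0,0,-0.031],[0.053,-0.032,-0.18],-1],[[0,0,-0.031],[0.053,-0.032,-0.18],-1]]'
cat > chk.py <<'E'
from h import *
import sys
n,out=sys.argv[1],sys.argv[2]
C=cam(n);im=manip.grab_frame(n)
v=cv2.resize(im,None,fx=3,fy=3); pts=[]
for a in sys.argv[3:]:
    l,x,y,yaw,z0=a.split(','); g=(float(x),float(y),np.radians(float(yaw)));z0=float(z0)
    m=near(l,n,C,np.array(g[:2]))
    if m is None: print(l,'none'); continue
    p,e=fit(l,[(n,C,m)],g,z0); print(l,np.round(p[:2],4),np.degrees(p[2]).round(1),round(e,3))
    q=poly(n,l,p,z0,C)*3; pts.append(q); cv2.polylines(v,[np.round(q+1.5).astype(int)],True,(0,255,0))
q=np.vstack(pts); a=np.maximum(q.min(0)-60,0).astype(int); b=(q.max(0)+60).astype(int)
cv2.imwrite('pics/'+out,v[a[1]:min(b[1],a[1]+600),a[0]:min(b[0],a[0]+800)])
E
python3 chk.py wrist c1.png model,.608,-.2537,-5.5,.010 slab,.608,-.2537,-5.5,0 dish,.454,-.1724,0,0; python3 -c "
from h import *
go([.4545,.043,.15],95.5)"
```

```text
time_s: 12.25
position: [0.5804, -0.2005, 0.25]
eef_rot: [[0.001, 1.0, -0.003], [1.0, -0.001, 0.0], [0.0, -0.003, -1.0]]
force: [0.3, 0.7, -0.4]
finger_gap: 0.085
gripper_force: 0.0
model [ 0.6091 -0.254 ] -5.7 0.057
slab [ 0.6084 -0.2539] -5.5 0.551
dish [ 0.4563 -0.1741] 2.5 0.05
turn [-0.0005 -0.0002 -0.0309] shift [ 0.2428 -0.1267  0.1013]
```

View pics/c1.png

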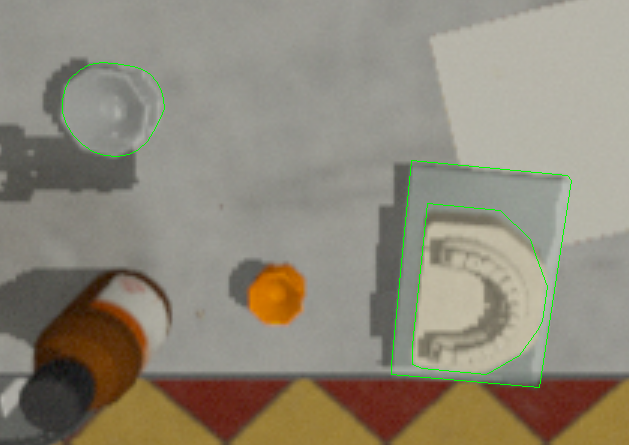

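The model lies centred and aligned on the slab. The fit gives (0.609,-0.254) at -5.7°, against the slab at (0.608,-0.254) and -5.5°. The wax is next.

```bash
python3 -m crank '[[[0,0,-0.031],[0.243,-0.127,0.101],-1],[[0,0,-0.031],[0.243,-0.127,0.101],-1],[[0,0,-0.031],[0.243,-0.127,0.101],-1],[[0,0,-0.031],[0.243,-0.127,0.101],-1],[[0,0,-0.031],[0.243,-0.127,0.101],-1],[[0,0,-0.031],[0.243,-0.127,0.101],-0.3],[[0,0,-0.031],[0.243,-0.127,0.101],-0.3],[[0,0,-0.031],[0.243,-0.127,0.101],-0.3]]'; python3 chk.py wrist c2.png wax,.4545,.043,5.5,0 ;python3 -c "
from h import *
go([.4545,.043,.001],95.5)"
```

```text
time_s: 13.25
position: [0.4544, 0.0441, 0.1507]
eef_rot: [[-0.099, 0.995, -0.001], [0.995, 0.099, -0.0], [-0.0, -0.001, -1.0]]
force: [0.2, -1.2, 0.7]
finger_gap: 0.0554
gripper_force: 0.0
wax [0.4546 0.0424] 6.7 0.06
turn [ 0.0002  0.0002 -0.0005] shift [ 0.0011 -0.0009  0.1499]
```

```bash
python3 -m crank '[[[0,0,-0.003],[-0.001,0,0.05],-0.3],[[0,0,-0.003],[-0.001,0,0.1],-0.3],[[0,0,-0.003],[-0.001,0,0.13],-0.3],[[0,0,-0.003],[-0.001,0,0.149],-0.3],[[0,0,-0.003],[-0.001,0,0.149],-0.3],[[0,0,-0.003],[-0.001,0,0.149],1],[[0,0,-0.003],[-0.001,0,0.149],1],[[0,0,-0.003],[-0.001,0,0.149],1]]' 40; python3 -m crank '[[[0,0,0],[0,0,0],1],[[0,0,0],[0,0,0],1],[[0,0,0],[0,0,0],1],[[0,0,0],[0,0,-0.01],1],[[0,0,0],[0,0,-0.03],1],[[0,0,0],[0,0,-0.07],1],[[0,0,0],[0,0,-0.1],1],[[0,0,0],[0,0,-0.1],1]]' 40;python3 -c "
from h import *
go([.6325,-.0005,.1],90-7.8)"
```

```text
time_s: 14.15
position: [0.4556, 0.0416, 0.0024]
eef_rot: [[-0.104, 0.995, 0.002], [0.995, 0.104, 0.001], [0.0, 0.002, -1.0]]
force: [0.8, 0.1, -1.3]
finger_gap: 0.0338
gripper_force: 41.0
time_s: 14.95
position: [0.4565, 0.0425, 0.1049]
eef_rot: [[-0.104, 0.995, 0.006], [0.995, 0.104, 0.002], [0.001, 0.006, -1.0]]
force: [0.7, 0.6, -1.7]
finger_gap: 0.0343
gripper_force: 41.1
turn [ 0.0018 -0.0006  0.0766] shift [-0.0611  0.1706  0.0058]
```

```bash
python3 -m crank '[[[0,0,0.0766],[-0.061,0.17,0],1],[[0,0,0.0766],[-0.061,0.17,0],1],[[0,0,0.0766],[-0.061,0.17,0],1],[[0,0,0.0766],[-0.061,0.17,0],1],[[0,0,0.0766],[-0.061,0.17,0],1],[[0,0,0.0766],[-0.061,0.17,0.04],1],[[0,0,0.0766],[-0.061,0.17,0.05],1],[[0,0,0.0766],[-0.061,0.17,0.05],1]]';python3 -c "
from h import *
for i in range(5): manip.grab_frame('wrist'); go([.6325,-.0005,.018],90-7.8)"
```

```text
time_s: 15.75
position: [0.6271, -0.0007, 0.0494]
eef_rot: [[0.133, 0.991, -0.006], [0.991, -0.133, -0.002], [-0.002, -0.006, -1.0]]
force: [-0.3, -0.2, -1.1]
finger_gap: 0.0342
gripper_force: 41.0
turn [-0.0009  0.0004  0.0009] shift [0.0003 0.0039 0.0331]
turn [-0.0001  0.0001  0.0008] shift [-0.0002  0.0027  0.0343]
turn [ 0.0004 -0.0001  0.0007] shift [-0.0003  0.0019  0.035 ]
turn [ 0.0006 -0.0002  0.0006] shift [-0.0003  0.0015  0.0353]
turn [ 0.0007 -0.0001  0.0005] shift [-0.0002  0.0014  0.0353]
```

```bash
python3 -m crank '[[[0,0,0],[0,0.0014,0.015],1],[[0,0,0],[0,0.0014,0.025],1],[[0,0,0],[0,0.0014,0.031],1],[[0,0,0],[0,0.0014,0.0345],1],[[0,0,0],[0,0.0014,0.0345],1],[[0,0,0],[0,0.0014,0.0345],1],[[0,0,0],[0,0.0014,0.0345],1],[[0,0,0],[0,0.0014,0.0345],1]]';python3 -c "
from h import *
manip.grab_frame('wrist'); go([.6325,-.0005,.018],90-7.8);print(manip.get_state()['force'])"
```

```text
time_s: 16.8
position: [0.6307, -0.001, 0.0179]
eef_rot: [[0.134, 0.991, -0.002], [0.991, -0.134, -0.001], [-0.001, -0.001, -1.0]]
force: [-3.2, -0.8, 7.9]
finger_gap: 0.0343
gripper_force: 42.2
turn [-0.0005  0.0005  0.0005] shift [ 0.0007  0.0017 -0.0001]
[-3.48877341 -0.87558325  7.39895323]
```

```bash
python3 -m crank '[[[0,0,0],[0,0,-0.003],1],[[0,0,0],[0,0.0005,-0.003],1],[[0,0,0],[0,0.0005,-0.003],1],[[0,0,0],[0,0.0005,-0.001],1],[[0,0,0],[0,0.0005,-0.001],-0.1],[[0,0,0],[0,0.0005,-0.001],-0.3],[[0,0,0],[0,0.0005,-0.02],-0.5],[[0,0,0],[0,0.0005,-0.06],-0.5]]'; python3 -c "
from h import *
manip.grab_frame('wrist');go([.61,-.10,.25],90)"
```

```text
time_s: 17.65
position: [0.6299, -0.0012, 0.0763]
eef_rot: [[0.134, 0.991, -0.006], [0.991, -0.134, -0.001], [-0.002, -0.006, -1.0]]
force: [0.9, -0.8, 0.6]
finger_gap: 0.064
gripper_force: 0.0
turn [ 0.0024 -0.0007 -0.0429] shift [-0.1024 -0.0103 -0.1654]
```

```bash
python3 -m crank '[[[0,0,0],[0,0,-0.05],-1],[[0,0,-0.043],[-0.08,-0.01,-0.1],-1],[[0,0,-0.043],[-0.08,-0.01,-0.15],-1],[[0,0,-0.043],[-0.08,-0.01,-0.165],-1],[[0,0,-0.043],[-0.08,-0.01,-0.165],-1],[[0,0,-0.043],[-0.08,-0.01,-0.165],-1],[[0,0,-0.043],[-0.08,-0.01,-0.165],-1],[[0,0,-0.043],[-0.08,-0.01,-0.165],-1]]'; python3 chk.py wrist c3.png wax,.6325,-.0005,-7.8,.016 wax_case,.6325,-.0005,-7.8,0; python3 -c "
from h import *
go([.4555,-.1735,.12],90)"
```

```text
time_s: 18.5
position: [0.6107, -0.0779, 0.2413]
eef_rot: [[-0.002, 1.0, -0.002], [1.0, 0.002, 0.0], [0.0, -0.002, -1.0]]
force: [0.5, 0.3, -0.2]
finger_gap: 0.0854
gripper_force: 0.0
wax [0.6327 0.0009] -7.5 0.057
wax_case [ 0.6328 -0.0007] -6.8 0.408
turn [-0.0006 -0.0001  0.0005] shift [-0.0952 -0.1555  0.1217]
```

View pics/c3.png

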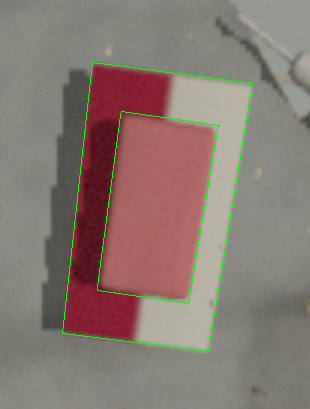

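The wax sits centred and square on the box, within about 1.5 mm. The dish is next.

```bash
python3 -m crank '[[[0,0,0],[-0.095,-0.155,0.1],-0.5],[[0,0,0],[-0.095,-0.155,0.1],-0.5],[[0,0,0],[-0.095,-0.155,0.1],-0.5],[[0,0,0],[-0.095,-0.155,0.1],-0.5],[[0,0,0],[-0.095,-0.155,0.1],-0.5],[[0,0,0],[-0.095,-0.155,0.12],-0.5],[[0,0,0],[-0.095,-0.155,0.12],-0.5],[[0,0,0],[-0.095,-0.155,0.12],-0.5]]'; python3 chk.py wrist c4.png dish,.4555,-.1735,0,0; python3 -c "
from h import *
go([.4555,-.1735,.002],90)"
```

```text
time_s: 19.45
position: [0.4571, -0.1731, 0.1225]
eef_rot: [[-0.001, 1.0, -0.0], [1.0, 0.001, 0.001], [0.001, -0.0, -1.0]]
force: [-0.6, -0.6, 0.1]
finger_gap: 0.0635
gripper_force: 0.0
dish [ 0.4541 -0.1732] 1.2 0.063
turn [ 0.0005 -0.      0.0004] shift [-0.0003 -0.0023  0.1211]
```

View pics/c4.png

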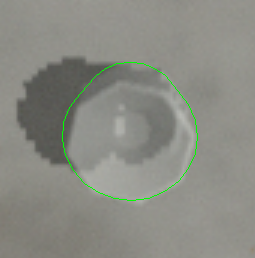

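The outline sits on the larger clear glass dish, so I'll descend and grip it.

```bash
python3 -m crank '[[[0,0,0],[0,-0.0015,0.05],-0.5],[[0,0,0],[0,-0.0015,0.08],-0.5],[[0,0,0],[0,-0.0015,0.11],-0.5],[[0,0,0],[0,-0.0015,0.12],-0.5],[[0,0,0],[0,-0.0015,0.12],-0.5],[[0,0,0],[0,-0.0015,0.12],0.2],[[0,0,0],[0,-0.0015,0.12],1],[[0,0,0],[0,-0.0015,0.12],1]]' 25; python3 -m crank '[[[0,0,0],[0,0,0],1],[[0,0,0],[0,0,0],1],[[0,0,0],[0,0,0],1],[[0,0,0],[0,0,-0.01],1],[[0,0,0],[0,0,-0.03],1],[[0,0,0],[0,0,-0.07],1],[[0,0,0],[0,0,-0.09],1],[[0,0,0],[0,0,-0.09],1]]' 25;python3 -c "
from h import *
manip.grab_frame('wrist');go([.6203,-.127,.1],90-5.5)"
```

```text
time_s: 20.35
position: [0.4559, -0.1739, 0.0038]
eef_rot: [[0.0, 1.0, 0.003], [1.0, -0.0, -0.0], [-0.0, 0.003, -1.0]]
force: [-0.3, 0.4, 4.3]
finger_gap: 0.0337
gripper_force: 24.4
time_s: 21.15
position: [0.4567, -0.1744, 0.0953]
eef_rot: [[0.001, 1.0, 0.006], [1.0, -0.001, -0.001], [-0.001, 0.006, -1.0]]
force: [0.3, -0.4, -2.1]
finger_gap: 0.034
gripper_force: 25.1
turn [0.0011 0.0002 0.0303] shift [ 0.0475  0.1645 -0.0057]
```

```bash
python3 -m crank '[[[0,0,0.03],[0.0475,0.1645,0],1],[[0,0,0.03],[0.0475,0.1645,0],1],[[0,0,0.03],[0.0475,0.1645,0],1],[[0,0,0.03],[0.0475,0.1645,0],1],[[0,0,0.03],[0.0475,0.1645,0.03],1],[[0,0,0.03],[0.0475,0.1645,0.06],1],[[0,0,0.03],[0.0475,0.1645,0.06],1],[[0,0,0.03],[0.0475,0.1645,0.06],1]]';python3 -c "
from h import *
for i in range(5): manip.grab_frame('wrist')
go([.6203,-.127,.004],90-5.5)"
```

```text
time_s: 22.0
position: [0.6186, -0.1261, 0.0316]
eef_rot: [[0.093, 0.996, -0.002], [0.996, -0.093, -0.0], [-0.0, -0.002, -1.0]]
force: [0.9, -0.0, 0.0]
finger_gap: 0.0339
gripper_force: 25.2
turn [0.0008 0.     0.0006] shift [-0.0007 -0.0001  0.0298]
```

```bash
python3 -m crank '[[[0,0,0],[-0.0007,0,0.01],1],[[0,0,0],[-0.0007,0,0.02],1],[[0,0,0],[-0.0007,0,0.026],1],[[0,0,0],[-0.0007,0,0.029],1],[[0,0,0],[-0.0007,0,0.029],1],[[0,0,0],[-0.0007,0,0.029],1],[[0,0,0],[-0.0007,0,0.029],1],[[0,0,0],[-0.0007,0,0.029],1]]';python3 -c "
from h import *
manip.grab_frame('wrist')
go([.6203,-.127,.004],90-5.5)"
```

```text
time_s: 23.05
position: [0.6186, -0.127, 0.0038]
eef_rot: [[0.094, 0.996, -0.002], [0.996, -0.094, -0.001], [-0.001, -0.002, -1.0]]
force: [-3.2, -0.9, 6.5]
finger_gap: 0.034
gripper_force: 25.5
turn [-0.0005  0.0003  0.0007] shift [ 0.0001  0.0017 -0.0002]
```

```bash
python3 -m crank '[[[0,0,0],[0,0,-0.003],1],[[0,0,0],[0,0.0005,-0.003],1],[[0,0,0],[0,0.0005,-0.003],1],[[0,0,0],[0,0.0005,-0.001],1],[[0,0,0],[0,0.0005,-0.001],0.1],[[0,0,0],[0,0.0005,-0.001],-0.2],[[0,0,0],[0,0.0005,-0.02],-0.5],[[0,0,0],[0,0.0005,-0.06],-0.5]]'; python3 -m crank '[[[0,0,0],[0,0,-0.05],-1],[[0,0,0],[-0.02,0,-0.1],-1],[[0,0,0],[-0.04,-0.01,-0.15],-1],[[0,0,0],[-0.06,-0.03,-0.19],-1],[[0,0,0],[-0.06,-0.03,-0.19],-1],[[0,0,0],[-0.06,-0.03,-0.19],-1],[[0,0,0],[-0.06,-0.03,-0.19],-1],[[0,0,0],[-0.06,-0.03,-0.19],-1]]'; python3 chk.py wrist c5.png dish,.6203,-.127,0,0 wax,.6325,0,-7.8,.016 model,.608,-.2537,-5.5,.01; python3 -c "
from h import *
print(manip.get_state()['position'])
go([.4455,-.2698,.25],0);go([.4455,-.2698,.25],90)"
```

```text
time_s: 23.9
position: [0.6177, -0.1269, 0.0623]
eef_rot: [[0.093, 0.996, -0.006], [0.996, -0.093, 0.0], [-0.0, -0.006, -1.0]]
force: [-0.7, -0.3, 0.7]
finger_gap: 0.064
gripper_force: 0.0
time_s: 24.7
position: [0.584, -0.1826, 0.2521]
eef_rot: [[0.092, 0.996, -0.002], [0.996, -0.092, 0.001], [0.001, -0.002, -1.0]]
force: [0.7, 0.4, 0.2]
finger_gap: 0.0854
gripper_force: 0.0
dish [ 0.62   -0.1282] -2.1 0.154
wax [0.6342 0.0024] -12.0 0.038
model [ 0.6091 -0.2542] -5.3 0.083
[ 0.58434138 -0.1830931   0.25242055]
turn [-6.000e-04  2.000e-04  4.705e-01] shift [-0.0992 -0.1302  0.0026]
turn [-0.0005 -0.0002 -0.0295] shift [-0.0992 -0.1302  0.0026]
```

View pics/c5.png

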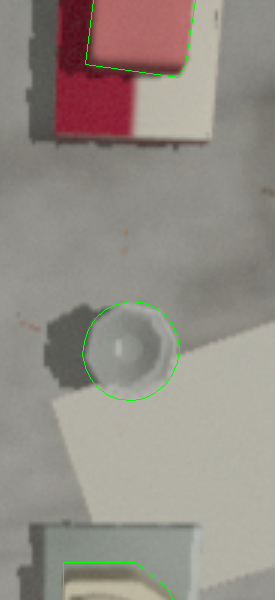

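The dish stands upright at about (0.620,-0.128), on the midpoint, and the slab and box are untouched. Now the bottle.

```bash
python3 -m crank '[[[0,0,-0.0295],[-0.099,-0.130,0.003],-0.5],[[0,0,-0.0295],[-0.099,-0.130,0.003],-0.5],[[0,0,-0.0295],[-0.099,-0.130,0.003],-0.5],[[0,0,-0.0295],[-0.099,-0.130,0.003],-0.5],[[0,0,-0.0295],[-0.099,-0.130,0.003],-0.5],[[0,0,-0.0295],[-0.099,-0.130,0.003],-0.5],[[0,0,-0.0295],[-0.099,-0.130,0.003],-0.5],[[0,0,-0.0295],[-0.099,-0.130,0.003],-0.5]]'; python3 chk.py wrist c6.png bottle,.4455,-.2698,0,0; python3 -c "
from h import *
print(manip.get_state()['position'])
go([.4455,-.2698,.033],90)"
```

```text
time_s: 25.7
position: [0.4474, -0.2688, 0.2506]
eef_rot: [[-0.001, 1.0, 0.001], [1.0, 0.001, 0.001], [0.001, 0.001, -1.0]]
force: [0.8, -0.8, -0.2]
finger_gap: 0.0642
gripper_force: 0.0
bottle [ 0.446  -0.2703] 6.4 0.061
[ 0.44675673 -0.26926373  0.25047013]
turn [ 0.0002 -0.0001  0.0002] shift [-0.0006 -0.0014  0.2175]
```

View pics/c6.png

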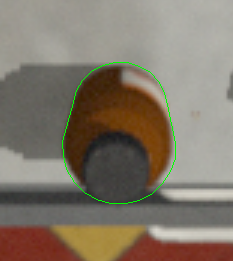

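The outline matches the bottle. I'll go straight down round it and grip the body.

```bash
python3 -m crank '[[[0,0,0],[-0.001,-0.001,0.05],-0.5],[[0,0,0],[-0.001,-0.001,0.1],-0.5],[[0,0,0],[-0.001,-0.001,0.14],-0.5],[[0,0,0],[-0.001,-0.001,0.17],-0.5],[[0,0,0],[-0.001,-0.001,0.2],-0.5],[[0,0,0],[-0.001,-0.001,0.217],-0.5],[[0,0,0],[-0.001,-0.001,0.217],-0.5],[[0,0,0],[-0.001,-0.001,0.217],0.2]]' 35; python3 -m crank '[[[0,0,0],[0,0,0],1],[[0,0,0],[0,0,0],1],[[0,0,0],[0,0,0],1],[[0,0,0],[0,0,-0.01],1],[[0,0,0],[0,0,-0.03],1],[[0,0,0],[0,0,-0.06],1],[[0,0,0],[0,0,-0.09],1],[[0,0,0],[0,0,-0.09],1]]' 35;python3 -c "
from h import *
manip.grab_frame('wrist');go([.555,-.1217,.12],90-5.5)"
```

```text
time_s: 26.6
position: [0.4454, -0.2708, 0.0337]
eef_rot: [[0.0, 1.0, 0.0], [1.0, -0.0, 0.0], [0.0, 0.0, -1.0]]
force: [-0.1, -0.2, -0.1]
finger_gap: 0.051
gripper_force: 0.0
time_s: 27.4
position: [0.4468, -0.2719, 0.1273]
eef_rot: [[0.002, 1.0, 0.006], [1.0, -0.002, -0.002], [-0.002, 0.006, -1.0]]
force: [1.5, 0.5, -1.4]
finger_gap: 0.0403
gripper_force: 35.8
turn [0.0011 0.0005 0.03  ] shift [0.1504 0.109  0.0056]
```

```bash
python3 -m crank '[[[0,0,0.01],[0.03,0.022,0],1],[[0,0,0.02],[0.06,0.044,0],1],[[0,0,0.03],[0.09,0.066,0],1],[[0,0,0.03],[0.12,0.088,0],1],[[0,0,0.03],[0.1504,0.109,0],1],[[0,0,0.03],[0.1504,0.109,0.02],1],[[0,0,0.03],[0.1504,0.109,0.05],1],[[0,0,0.03],[0.1504,0.109,0.06],1]]'; python3 -c "
from h import *
for i in range(5): manip.grab_frame('wrist')
go([.555,-.1217,.0345],90-5.5)"
```

```text
time_s: 28.25
position: [0.5511, -0.1211, 0.0603]
eef_rot: [[0.095, 0.996, -0.007], [0.996, -0.095, -0.001], [-0.001, -0.006, -1.0]]
force: [-1.6, -0.6, -1.8]
finger_gap: 0.0403
gripper_force: 35.8
turn [ 0.0004 -0.0001  0.    ] shift [-0.0006  0.0006  0.0297]
```

```bash
python3 -m crank '[[[0,0,0],[-0.0006,0.001,0.01],1],[[0,0,0],[-0.0006,0.001,0.018],1],[[0,0,0],[-0.0006,0.001,0.024],1],[[0,0,0],[-0.0006,0.001,0.0275],1],[[0,0,0],[-0.0006,0.001,0.0285],1],[[0,0,0],[-0.0006,0.001,0.0285],1],[[0,0,0],[-0.0006,0.001,0.0285],1],[[0,0,0],[-0.0006,0.001,0.0285],1]]'; python3 -c "
from h import *
for i in range(3): manip.grab_frame('wrist')
go([.555,-.1217,.0345],90-5.5);print(manip.get_state()['force'])"
```

```text
time_s: 29.3
position: [0.5551, -0.1216, 0.0351]
eef_rot: [[0.095, 0.995, 0.001], [0.995, -0.095, -0.0], [0.0, 0.001, -1.0]]
force: [-0.6, 0.0, -0.6]
finger_gap: 0.0405
gripper_force: 35.9
turn [0.0001 0.     0.0001] shift [-0.      0.      0.0005]
[ 0.74183386 -0.43119089 -1.3075187 ]
```

```bash
python3 -m crank '[[[0,0,0],[0,0,0.001],1],[[0,0,0],[0,0,0.0015],1],[[0,0,0],[0,0,0.0015],1],[[0,0,0],[0,0,0.0015],1],[[0,0,0],[0,0,0.0015],1],[[0,0,0],[0,0,0.0015],1],[[0,0,0],[0,0,0.0015],1],[[0,0,0],[0,0,0.0015],1]]'; python3 -m crank '[[[0,0,0],[0,0,0],0.05],[[0,0,0],[0,0,0],-0.1],[[0,0,0],[0,0,0],-0.25],[[0,0,0],[0,0,0],-0.3],[[0,0,0],[0,0,0],-0.3],[[0,0,0],[0,0,-0.02],-0.3],[[0,0,0],[0,0,-0.05],-0.3],[[0,0,0],[0,0,-0.09],-0.3]]'; python3 -m crank '[[[0,0,0],[0,0,-0.05],-0.3],[[0,0,0],[0,0,-0.1],-0.3],[[0,0,0],[-0.05,-0.02,-0.13],-1],[[0,0,0],[-0.08,-0.04,-0.15],-1],[[0,0,0],[-0.08,-0.04,-0.15],-1],[[0,0,0],[-0.08,-0.04,-0.15],-1],[[0,0,0],[-0.08,-0.04,-0.15],-1],[[0,0,0],[-0.08,-0.04,-0.15],-1]]'; python3 chk.py wrist c7.png bottle,.5555,-.1217,0,0 dish,.6203,-.127,0,0 wax,.6325,0,-7.8,.016 model,.608,-.2537,-5.5,.01
python3 chk.py scene c8.png bottle,.5555,-.1217,0,0 dish,.6203,-.127,0,0 wax,.6325,0,-7.8,.016 model,.608,-.2537,-5.5,.01
```

```text
time_s: 30.25
position: [0.555, -0.1216, 0.0345]
eef_rot: [[0.095, 0.995, 0.001], [0.995, -0.095, -0.001], [-0.001, 0.001, -1.0]]
force: [-2.2, -0.3, 7.7]
finger_gap: 0.0407
gripper_force: 36.8
time_s: 31.05
position: [0.5535, -0.1216, 0.123]
eef_rot: [[0.095, 0.995, -0.004], [0.995, -0.095, 0.0], [0.0, -0.004, -1.0]]
force: [0.5, -0.1, -0.6]
finger_gap: 0.0558
gripper_force: 0.0
time_s: 31.85
position: [0.5078, -0.1957, 0.2728]
eef_rot: [[0.092, 0.996, -0.001], [0.996, -0.092, 0.001], [0.001, -0.001, -1.0]]
force: [0.4, -0.4, 0.2]
finger_gap: 0.0853
gripper_force: 0.0
bottle [ 0.5536 -0.1214] 3.6 0.096
dish [ 0.6185 -0.1269] 2.8 0.086
wax [0.6328 0.003 ] -11.4 0.118
model [ 0.609  -0.2548] -7.1 0.082
bottle [ 0.5544 -0.1211] 7.5 0.174
dish [ 0.6181 -0.1272] 1.2 0.188
wax [0.6337 0.0009] -9.2 0.092
model [ 0.608  -0.2546] -5.1 0.082
```

View pics/c7.png

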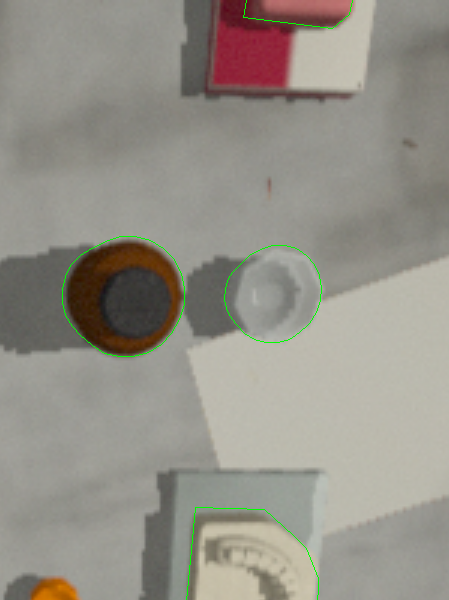

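View pics/c8.png

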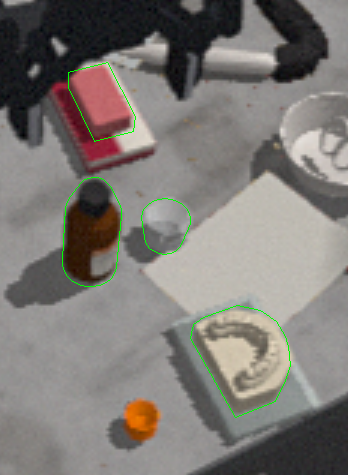

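All four things stand where asked. The wrist and scene views show the bottle upright, about 65 mm centre to centre from the dish, which leaves about 25 mm clear. Nothing is touching the robot, so I'll hand in.

```bash
python3 -c "
from bench import manip
print(manip.close_job())"
```

```text
the job is handed in; nothing more can be done
None
```

The job is handed in after about 32 s of robot time: by the last camera fits the model is centred on the slab, the wax on the box, the dish stands midway, and the bottle, placed last, is upright about 25 mm in front of it; the arm never went near the lamp or the pot.

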